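# Empty the tipping pot into the drying tray

### The arm

A 7-joint arm with a two-finger parallel gripper is mounted at the origin on the work surface. World frame = base frame: x ahead of the robot, y to its left, z up, the work surface at z = 0. Lengths are in m, angles in rad, forces in N, time in s.
With the tool pointing down it reaches from about 0.425 to 1.025 m from the base axis. Payload 9.4 kg.
Tool frame: the origin (TCP) lies at the very end of the fingers, on their centre line; the grasp point (between the pads) lies 19 mm behind it; z points along the fingers, y is the line along which they close (so a half turn about z gives the same grasp; the last joint's range is limited). The gripper opens to 85 mm and grips with 20 to 120 N. Pads are 22 mm wide; open, the fingers measure 114 mm over their backs; the gripper's body (76 mm by 85 mm) begins 54 mm behind the grasp point. The pads swing forward as they close: fully open they stand 13 mm farther back than shut.
Start: joints at [1.099, 0.599, -0.003, 1.599, 0.002, 0.943, -0.08], TCP at [0.279, -0.669, 0.231] pointing down, gripper open.
Joint ranges: [-2.57, 2.57], [-0.35, 1.97], [-1.29, 1.29], [0.11, 2.56], [-1.05, 4.19], [0.11, 1.86], [-2.63, 2.63]. Speed limits (rad/s): [2.22, 2.22, 3.01, 3.01, 3.14, 3.14, 3.14].

### API

Orientations are given as a rotation vector (axis times angle).
In Python, from workcell import manip, read_camera, camera_model, order gives the robot as it stands.
- The arm moves only by the tool send_rows, never from a script. Its argument "deltas" is a list of rows, each a list of 4 numbers: the shift along the tool's x, y, z in m, then the turn about the tool's z in degrees. In form: [[x, y, z, yaw], ...]. A call has 1 to 12 rows; each row shifts and turns the commanded pose from where the row before left it, along the tool's axes as they then stand; what a row does not reach is not made up. A row lasts 1/10 s, in which the tool goes at most 50 mm and 8.59 degrees, less where a joint would pass 70% of its speed; a pose out of reach is approached as far as the arm can. A call is refused whole if a number of a shift passes 0.05 or a number of a turn 8.59, either way. A call with a gripper value outside its range is refused whole. "gripper" is the closure, from -1 (fully open) to 1 (shut), set as the call begins (left out, the last holds). The fingers move at their own pace and stop on an object; "force" is the grip in N (left out, the last holds). Time passes only in rows, so rows that do not move let the fingers close. It gives the time, the measured TCP pose, the force, the opening and the grip force at its end, in the units of the state.
- manip.sense(): the state, without advancing time (a new reading comes with each control period).
- read_camera(name): name is "scene" or "side" or "wrist"; returns the picture (400x640x3 uint8, red, green, blue); there is no depth.
- camera_model(name): a dict with "intrinsics" (3x3 intrinsics, pixels), "extrinsics" (4x4, takes a point from world to camera coordinates). Camera axes: x right, y down, z forward; pixel columns grow to the right and rows downward; lengths in m; the calibration is good to about 2 mm. A picture is of the moment at which its call begins: read the wrist's pose just before it. camera_model takes no time and is no camera call; for the wrist camera it gives the pose at the moment of the call.
- order.job_done(): hands the job in; it is judged then, once.
The state is a dict: "time": time; "joint_pos": joint angles; "joint_vel": joint speeds; "tau": joint torques, N m; "tool_pos": TCP position; "orientation": TCP orientation; "contact_force": force on the tool from outside, world axes, zero at the start; "moment": the same for the moment, N m; "width": finger opening in m; "gripper_force": force on a finger pad.
Only numpy, scipy, OpenCV 4.12 (cv2) and the standard library are available. Lean on these libraries where they do the work, as an engineer would, in place of code of your own. Each camera call takes 0.05 s, during which the arm holds its last target. There are 200 camera calls.

### The job

Put the rinsed small parts away in the white drying tray: bring the tray under the tipping pot, tip the pot over so that all five stoppers drop into the tray's wide bay, and stand the pot fully upright again. Lay the spatula flat and lengthwise in the tray's narrow bay. Leave the tray standing flat on the bench, and do not disturb the cork ring, the bottle or the beaker.

Things in the scene. Friction and masses are not known exactly. Their poses are not given: they have to be found in the camera images.
- stand: fixed grey tipping stand holding the pot between two forward arms. Origin on the bench below the pot's trunnion axis, which runs along the stand's y at z = 160 mm; the pot tips towards the stand's -x. Arms at y = -76..-64 and 64..76 mm, x = -15 to 130, tops at 175; columns and foot behind, x = 90 to 190 mm. Below and in front of the pot all is open down to the bench: the tray can go there.
- pot (a joint): tilt of the steel pot about its trunnion axis, rad: 0 = upright, mouth up; grows as it tips towards the stand's -x; end stop 2.27 (130 degrees, mouth down and forward). The pivot is stiff (0.18 N m): the pot stays where it is left. Tipped fully, its lowest lip is 85 mm above the bench and the stoppers fall out between the stand's x = 20 and -90 mm.
- pot_mouth (a point): centre of the pot's round mouth, 50 mm from the trunnion axis. Pot: 100 mm tall, outside diameter 100 mm at the bottom, 114 mm at the rim, wall 4 mm; upright, bottom 110 mm and rim 210 mm above the bench. The trunnion axis passes through its middle. The five stoppers start in it.
- crank_grip (a point): middle of the round black crank grip that tips the pot: a level bar, diameter 14, length 65 mm, along the stand's y (y = 88 to 153 mm, this point at 120), on an arm 100 mm from the axis. Pot upright: grip at the stand's x = 91, z = 202 mm; fully tipped: x = -91, z = 202; half way it is highest, x = 0, z = 260. It can be pushed from either side or pinched.
- tray: loose white drying tray, 224 mm (x) by 236 mm (y), 40 mm tall, floor 6, walls 8 mm thick, 0.6 kg. Origin: centre of its underside. A full-height dividing wall along y (x = -34 to -26 mm) makes a wide bay (x = -26 to 104 mm) and a narrow bay (x = -104 to -34 mm), each 220 mm long along y. It starts on the bench in front of the stand, wide bay nearer the pot but not under it.
- wide_bay (a point): centre of the wide bay's floor
- narrow_bay (a point): centre of the narrow bay's floor (70 mm by 220 mm, long side along the tray's y)
- tray_pull (a point): middle of the top edge of the narrow bay's outer wall (8 mm thick, along the tray's y), the wall farthest from the pot
- spatula: flat lab spatula lying on the bench, 180 mm long along its x. Wooden handle from x = -90 to 30 mm, 16 mm wide, 12 mm thick; steel blade from x = 20 to 90 mm, 30 mm wide, 4 mm thick. Origin: centre of the underside, z up; it balances near x = 0.
- stopper0: one of five alike black rubber stoppers (tapered plug, 29 to 23 mm diameter, 28 mm long, 22 g), origin at the centre of the wide end; starts in the pot
- stopper1: one of five alike black rubber stoppers (tapered plug, 29 to 23 mm diameter, 28 mm long, 22 g), origin at the centre of the wide end; starts in the pot
- stopper2: one of five alike black rubber stoppers (tapered plug, 29 to 23 mm diameter, 28 mm long, 22 g), origin at the centre of the wide end; starts in the pot
- stopper3: one of five alike black rubber stoppers (tapered plug, 29 to 23 mm diameter, 28 mm long, 22 g), origin at the centre of the wide end; starts in the pot
- stopper4: one of five alike black rubber stoppers (tapered plug, 29 to 23 mm diameter, 28 mm long, 22 g), origin at the centre of the wide end; starts in the pot
- cork_ring: bystander: cork flask ring, 90 mm across, 30 mm high, origin under its centre
- bottle: bystander: brown glass bottle, 66 mm diameter, 130 mm tall, origin under its centre
- beaker: bystander: small glass beaker, 66 mm diameter, 80 mm tall, origin under its centre
Things that resemble listed ones, but are neither listed nor needed, are in the scene too. Several things look just like the spatula: the one meant starts farthest to the robot's left.

How it is judged:
By the outcome, as a careful person would: the job done as asked, in the order asked, and still so for the second after the job is handed in, with the robot touching nothing.
It also fails if it takes over 72 s, if anything falls off the work surface, if the arm or the gripper's body presses on something with over 40 N, if the wrist force passes 120 N, or if a joint passes its speed limit or range.

## Working session

There is one attempt and no reset: what is moved stays moved. The work goes in short steps, Python scripts to look and compute and a tool call to move; the robot and the scene stay as the last step left them, time stands still between calls to the robot, and variables do not carry over. Pictures are saved under pics/ and viewed, at most 10 in all, crops included, and the job is handed in when it is done.

Besides the shell and the picture viewer there is one more tool, called after "Request:" by a JSON object that holds its "name" and its "arguments", one argument or row to a line. send_rows: Moves the arm, as the interface text tells. Its arguments: {"type":"object","properties":{"deltas":{"type":"array"},"gripper":{"type":"number"},"force":{"type":"number"}},"required":["deltas"]}

```bash
ls; mkdir -p pics
python3 - <<'E'
from workcell import manip, read_camera, camera_model, order
import cv2,numpy as np
s=manip.sense(); print({k:np.round(v,3).tolist() for k,v in s.items()})
for n in ["scene","side"]:
    im=read_camera(n); cv2.imwrite(f"pics/{n}0.png",im[:,:,::-1])
    m=camera_model(n); print(n,np.round(m["intrinsics"],1).tolist(),np.round(m["extrinsics"],3).tolist())
E
```

```text
pics
{'time': 0.0, 'joint_pos': [1.099, 0.6, -0.003, 1.6, 0.002, 0.943, -0.08], 'joint_vel': [-0.001, -0.0, -0.0, -0.0, 0.0, 0.0, -0.001], 'tau': [-0.0, -77.644, 1.565, -25.801, 0.012, 0.009, -0.0], 'tool_pos': [0.279, -0.669, 0.23], 'orientation': [-3.079, -0.616, 0.001], 'contact_force': [0.436, 0.01, 0.031], 'moment': [0.003, 0.036, 0.02], 'gripper_force': 0.0, 'width': 0.085}
scene [[364.1, 0.0, 319.2], [0.0, 364.1, 195.5], [0.0, 0.0, 1.0]] [[0.597, 0.802, -0.008, -0.199], [0.687, -0.516, -0.512, -0.365], [-0.414, 0.3, -0.859, 1.688], [0.0, 0.0, 0.0, 1.0]]
side [[394.9, 0.0, 316.7], [0.0, 394.9, 201.1], [0.0, 0.0, 1.0]] [[-0.928, -0.373, 0.01, 0.42], [-0.28, 0.679, -0.679, 0.349], [0.246, -0.633, -0.734, 0.98], [0.0, 0.0, 0.0, 1.0]]
```

View pics/scene0.png

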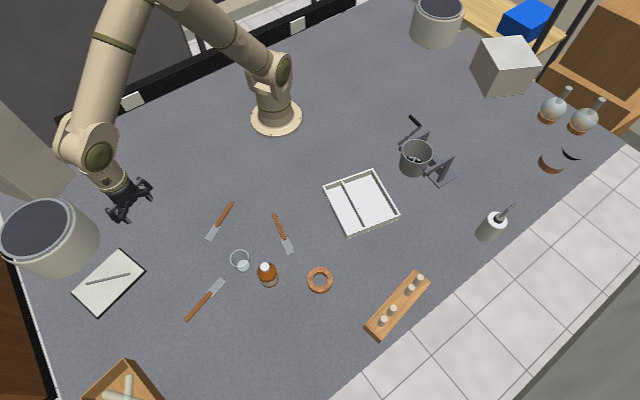

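View pics/side0.png

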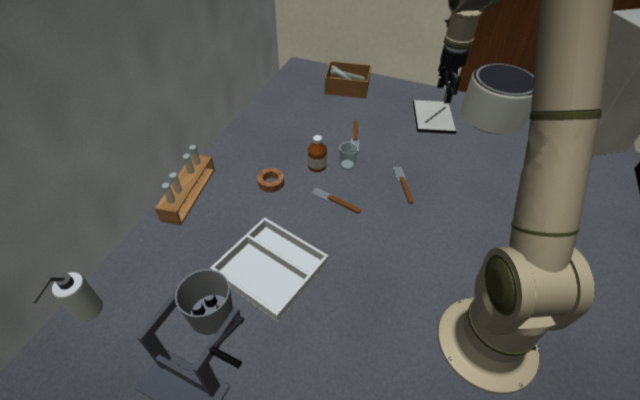

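Scene shows the tray at about (361,203), the pot at (416,157) with the crank grip at (414,122), and three spatulas at (219,221), (283,233) and (205,300). The one at (283,233) looks farthest left. Zooming in for measurements.

```bash
cat > h.py <<'E'
import cv2,numpy as np
from workcell import manip, read_camera, camera_model, order
def ray(n,uv,z,m=None):
    m=m or camera_model(n);K=m["intrinsics"];E=np.array(m["extrinsics"])
    R,t=E[:3,:3],E[:3,3];c=-R.T@t
    d=R.T@np.linalg.solve(K,np.array([uv[0],uv[1],1.]))
    return c+d*(z-c[2])/d[2]
def proj(n,P,m=None):
    m=m or camera_model(n);K=np.array(m["intrinsics"]);E=np.array(m["extrinsics"])
    q=(np.atleast_2d(P)@E[:3,:3].T+E[:3,3])@K.T
    return q[:,:2]/q[:,2:]
E
python3 - <<'E'
import cv2
a=cv2.imread("pics/scene0.png")[105:275,255:475]; b=cv2.imread("pics/side0.png")[170:400,130:380]
cv2.imwrite("pics/c1.png",cv2.resize(a,None,fx=3.5,fy=3.5,interpolation=cv2.INTER_CUBIC))
cv2.imwrite("pics/c2.png",cv2.resize(b,None,fx=2.6,fy=2.6,interpolation=cv2.INTER_CUBIC))
E
```

```text
(no output)
```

View pics/c1.png

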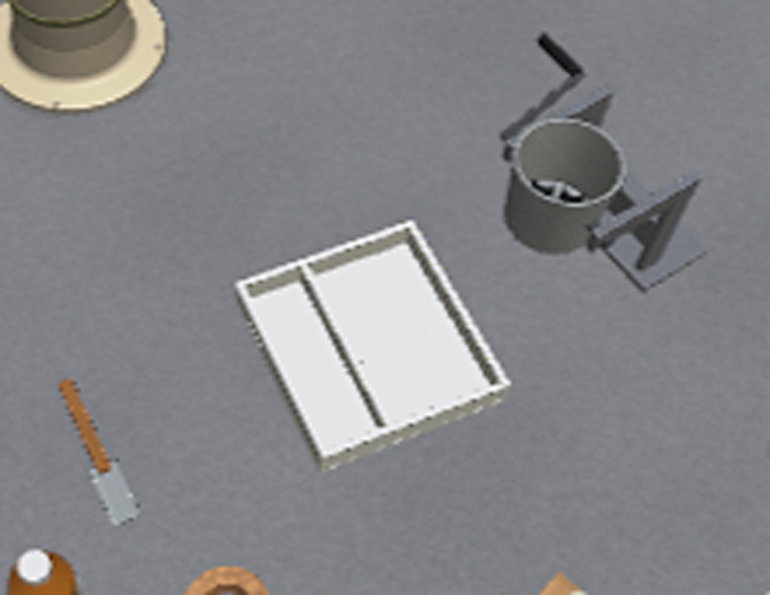

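View pics/c2.png

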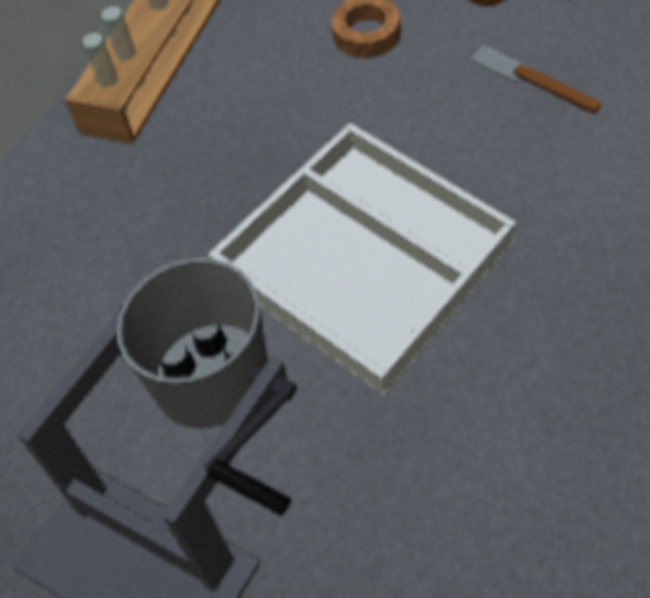

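Crops: tray top corners c1 (238,284),(412,223),(510,381),(324,462); rim centre (569,170); grip ends (543,39),(577,73); spatula handle end (66,382), blade end (124,518). The side crop shows the same items.

```bash
cat > fit.py <<'E'
from h import *
from scipy.optimize import least_squares
S=lambda p:np.array(p)/3.5+[255,105]
D=lambda p:np.array(p)/2.6+[130,170]
def fit(pts,sc,sd,x0):
    ms,md=camera_model("scene"),camera_model("side")
    pts=np.array(pts,float)
    def W(v):
        c,s=np.cos(v[2]),np.sin(v[2]); return np.c_[v[0]+c*pts[:,0]-s*pts[:,1],v[1]+s*pts[:,0]+c*pts[:,1],pts[:,2]]
    def f(v):
        w=W(v);r=[]
        for n,m,o in(("scene",ms,sc),("side",md,sd)):
            q=proj(n,w,m)-np.array(o); r.append(np.nan_to_num(q).ravel())
        return np.concatenate(r)
    r=least_squares(f,x0); return r.x,np.round(r.fun,1)
if __name__=="__main__":
    t=[(-.112,.118,.04),(.112,.118,.04),(.112,-.118,.04),(-.112,-.118,.04)]
    # tray +x to pot (+y world) => tray +y = -x world (near base)
    print("tray",fit(t,[S(p) for p in[(240,284),(412,223),(508,381),(324,460)]],[D(p) for p in[(514,223),(380,378),(212,255),(350,126)]],[.6,.1,1.5]))
    st=[(0,0,.21),(.091,.088,.202),(.091,.153,.202)]
    print("stand",fit(st,[S(p) for p in[(569,170),(577,73),(543,39)]],[D(p) for p in[(190,321),(212,468),(287,505)]],[.6,.4,1.5]))
    sp=[(-.09,0,.006),(.09,0,.003)]
    print("spat",fit(sp,[S(p) for p in[(66,382),(124,518)]],[D(p) for p in[(598,105),(480,54)]],[.5,-.1,0]))
    for n,l in(("scene",[(231,202),(207,240),(186,320),(225,280),(275,213),(290,253)]),("side",[(400,168),(411,202)])):
        print(n,[np.round(ray(n,p,.003)[:2],3).tolist() for p in l])
    for nm,p,z in(("bottle",(265,267),.13),("beaker",(239,257),.08),("ring",(320,278),.03)): print(nm,np.round(ray("scene",p,z)[:2],3))
E
python3 fit.py
```

```text
tray (array([0.58821173, 0.01121655, 1.32428891]), array([-1.3, -1.4,  0. , -1.9,  0.8, -0. , -0.4, -1.7,  0.3, -0.8,  0.2,
       -0.3, -2. , -0.8, -0.5, -1.7]))
stand (array([0.62167985, 0.23206826, 1.50475979]), array([ 0.1, -3.5,  0.4, -0.2, -1. , -1.1, -1. , -2. , -0.1, -0.5, -0.2,
        0.3]))
spat (array([ 0.50687829, -0.30730844, -0.20687657]), array([-0.9, -1. ,  0.3, -0.3,  0.2,  0.7, -1.1, -1.6]))
scene [[0.274, -0.395], [0.364, -0.549], [0.583, -0.743], [0.54, -0.57], [0.421, -0.282], [0.594, -0.329]]
side [[0.35, -0.541], [0.277, -0.393]]
bottle [ 0.634 -0.442]
beaker [ 0.53 -0.49]
ring [ 0.743 -0.302]
```

```bash
cat >> h.py <<'E'
from scipy.spatial.transform import Rotation as Ro
def to(x,y,z,ang,n=None):
    "total tool-frame shift to world x,y,z after turning to tool-x angle ang (deg)"
    s=manip.sense();R=Ro.from_rotvec(s["orientation"]).as_matrix()
    a=np.degrees(np.arctan2(R[1,0],R[0,0])); turn=a-ang
    c,q=np.cos(np.radians(ang)),np.sin(np.radians(ang))
    Rt=np.array([[c,q,0],[q,-c,0],[0,0,-1]])
    d=Rt.T@(np.array([x,y,z])-s["tool_pos"])
    print("t",round(s["time"],2),"pos",np.round(s["tool_pos"],4),"ang",round(a,2),"w",round(s["width"],4),"F",np.round(s["contact_force"],1),"TURN",round(turn,2),"SHIFT(after turn)",np.round(d,4), "tilt",np.round(R[2],3))
E
python3 -c "
from h import *
to(.562,-.094,.20,-14.1)"
```

```text
t 0.1 pos [ 0.2787 -0.6688  0.2305] ang 22.63 w 0.0856 F [-0.2  0.6 -0.3] TURN 36.73 SHIFT(after turn) [ 0.1347 -0.6265  0.0305] tilt [-0.    -0.001 -1.   ]
```

Request:
{"name": "send_rows", "arguments": {
  "deltas": [
    [0,0,0,7.4],
    [0,0,0,7.4],
    [0,0,0,7.4],
    [0,0,0,7.3],
    [0,0,0,7.3]
  ]
}}

```text
time: 0.6
tool_pos: [0.2788, -0.669, 0.2308]
orientation: [-3.116, 0.396, 0.001]
contact_force: [0.4, 1.4, -0.2]
width: 0.0855
gripper_force: 0.0
```

Request:
{"name": "send_rows", "arguments": {
  "deltas": [
    [0.0084,-0.039,0,0],
    [0.0084,-0.039,0,0],
    [0.0084,-0.039,0,0],
    [0.0084,-0.039,0,0],
    [0.0084,-0.039,0,0],
    [0.0084,-0.039,0,0],
    [0.0084,-0.039,0,0],
    [0.0084,-0.039,0,0],
    [0.0084,-0.039,0,0],
    [0.0084,-0.039,0,0],
    [0.0084,-0.039,0,0],
    [0.0084,-0.039,0,0]
  ]
}}

```text
time: 1.8
tool_pos: [0.4916, -0.2386, 0.2311]
orientation: [-3.118, 0.388, 0.001]
contact_force: [1.3, 0.5, -0.4]
width: 0.0856
gripper_force: 0.0
```

Request:
{"name": "send_rows", "arguments": {
  "deltas": [
    [0.0084,-0.039,0,0],
    [0.0084,-0.039,0,0],
    [0.0084,-0.039,0,0],
    [0.0084,-0.039,0,0],
    [0,0,0,0],
    [0,0,0,0]
  ]
}}

```text
time: 2.4
tool_pos: [0.562, -0.0963, 0.2308]
orientation: [3.118, -0.384, -0.001]
contact_force: [-0.0, 0.2, -0.4]
width: 0.0855
gripper_force: 0.0
```

Run:
```python
from h import *
to(.562,-.094,.20,-14.1)
m=camera_model("wrist"); im=read_camera("wrist"); cv2.imwrite("pics/w1.png",im[:,:,::-1])
import pickle; pickle.dump(m,open("w1.pkl","wb"))
E=np.array(m["extrinsics"]); print(-E[:3,:3].T@E[:3,3],E[2,:3])
```

```text
t 2.4 pos [ 0.562  -0.0963  0.2308] ang -14.05 w 0.0855 F [-0.   0.2 -0.4] TURN 0.05 SHIFT(after turn) [-0.0005 -0.0022  0.0308] tilt [-0.001  0.    -1.   ]
[ 0.62903517 -0.11283562  0.3735768 ] [-0.25968795  0.06496806 -0.96350471]
```

View pics/w1.png

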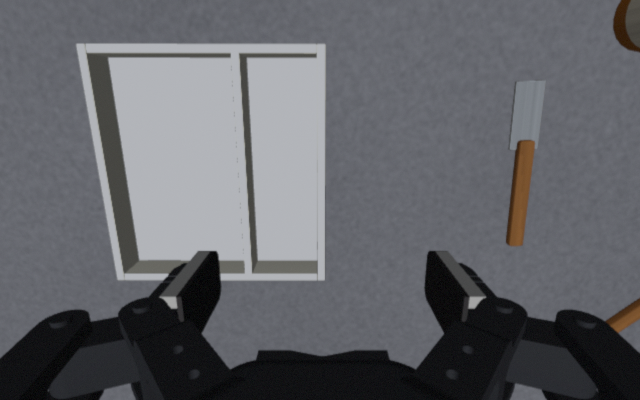

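Wrist view: tray top corners at (80,44),(326,44),(325,279),(119,279); spatula handle end (515,244), blade end (531,81).

Run:
```python
from h import *
import pickle; m=pickle.load(open("w1.pkl","rb"))
P=[ray("w",p,.04,m)[:2] for p in[(80,44),(326,44),(325,279),(119,279)]]
print(np.round(P,4)); print("centre",np.mean(P,0))
Q=P[0]+P[3]-P[1]-P[2]; print("theta",np.degrees(np.arctan2(*Q[::-1])), [np.linalg.norm(P[i]-P[(i+1)%4]).round(4) for i in range(4)])
print("pull",(P[1]+P[2])/2)
a,b=ray("w",(515,244),.008,m)[:2],ray("w",(530.5,81),.004,m)[:2]
print("spat",a,b,(a+b)/2,np.linalg.norm(a-b),np.degrees(np.arctan2(*(b-a)[::-1])))
```

```text
[[ 0.73    0.0858]
 [ 0.6765 -0.1281]
 [ 0.4496 -0.0709]
 [ 0.5034  0.1446]]
centre [0.58988227 0.00783127]
theta 75.97093401743042 [np.float64(0.2204), np.float64(0.234), np.float64(0.2221), np.float64(0.2341)]
pull [ 0.56305996 -0.09951512]
spat [ 0.42285491 -0.28907817] [ 0.59726088 -0.32371608] [ 0.51005789 -0.30639713] 0.17781233753388603 -11.233060994469826
```

Request:
{"name": "send_rows", "arguments": {
  "deltas": [
    [0,0,0.03,0],
    [0,0,0.03,0],
    [0,0,0.03,0],
    [0,0,0.03,0],
    [0,0,0.03,0],
    [0,0,0.03,0],
    [0,0,0.02,0],
    [0,0,0.015,0],
    [0,0,0,0]
  ]
}}

```text
time: 3.35
tool_pos: [0.5607, -0.0984, 0.0147]
orientation: [3.117, -0.39, -0.005]
contact_force: [-0.4, 0.5, -0.0]
width: 0.0853
gripper_force: 0.0
```

Request:
{"name": "send_rows", "arguments": {
  "deltas": [
    [0,0,0,0],
    [0,0,0,0],
    [0,0,0,0],
    [0,0,0,0],
    [0,0,0,0],
    [0,0,0,0],
    [0,0,0,0],
    [0,0,0,0]
  ],
  "gripper": 1,
  "force": 40
}}

```text
time: 4.15
tool_pos: [0.5624, -0.0967, 0.0169]
orientation: [-3.117, 0.387, -0.001]
contact_force: [-0.0, 1.4, 5.9]
width: 0.0071
gripper_force: 40.1
```

```bash
python3 -c "
from h import *
to(.610,.050,.015,-3.8)"
```

```text
t 4.15 pos [ 0.5624 -0.0967  0.0169] ang -14.14 w 0.0071 F [-0.   1.4  5.9] TURN -10.34 SHIFT(after turn) [ 0.0378 -0.1496  0.0019] tilt [ 0.001 -0.001 -1.   ]
```

Request:
{"name": "send_rows", "arguments": {
  "deltas": [
    [0,0,0,-2.6],
    [0,0,0,-2.6],
    [0,0,0,-2.6],
    [0,0,0,-2.5],
    [0.004,-0.0147,0,0],
    [0.004,-0.0147,0,0],
    [0.004,-0.0147,0,0],
    [0.004,-0.0147,0,0],
    [0.004,-0.0147,0,0]
  ]
}}

```text
time: 5.05
tool_pos: [0.5863, -0.0272, 0.0169]
orientation: [3.137, -0.107, -0.001]
contact_force: [-2.9, -7.9, 11.3]
width: 0.0075
gripper_force: 40.8
```

Request:
{"name": "send_rows", "arguments": {
  "deltas": [
    [0.004,-0.0147,0,0],
    [0.004,-0.0147,0,0],
    [0.004,-0.0147,0,0],
    [0.004,-0.0147,0,0],
    [0.004,-0.0147,0,0],
    [0,0,0,0],
    [0,0,0,0]
  ]
}}

```text
time: 5.75
tool_pos: [0.6124, 0.0483, 0.0169]
orientation: [-3.139, 0.102, -0.002]
contact_force: [0.8, 3.2, 7.3]
width: 0.0069
gripper_force: 40.4
```

Run:
```python
from h import *
to(.612,.047,.015,-3.8)
a=read_camera("scene")[95:265,275:475,::-1]; b=read_camera("side")[210:400,130:360,::-1]
a=cv2.resize(a,None,fx=3,fy=3,interpolation=cv2.INTER_CUBIC);cv2.imwrite("pics/c3.png",a)
cv2.imwrite("pics/c4.png",cv2.resize(b,None,fx=3,fy=3,interpolation=cv2.INTER_CUBIC))
```

```text
t 5.75 pos [0.6124 0.0483 0.0169] ang -3.71 w 0.0069 F [0.8 3.2 7.3] TURN 0.09 SHIFT(after turn) [-0.0003  0.0013  0.0019] tilt [ 0.001 -0.001 -1.   ]
```

View pics/c4.png

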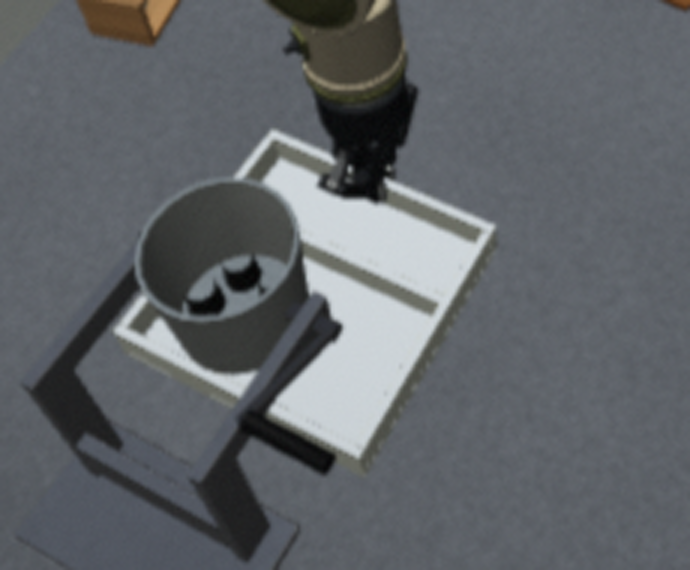

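Tray now sits under the pot, aligned with the stand, the gripper on the narrow bay's outer wall. Release, rise, and go above the crank grip.

Request:
{"name": "send_rows", "arguments": {
  "deltas": [
    [0,0,0,0],
    [0,0,0,0],
    [0,0,0,0],
    [0,0,0,0],
    [0,0,0,0],
    [0,0,-0.03,0],
    [0,0,-0.05,0],
    [0,0,-0.05,0],
    [0,0,-0.05,0],
    [0,0,-0.05,0],
    [0,0,-0.05,0]
  ],
  "gripper": -1
}}

```text
time: 6.95
tool_pos: [0.6113, 0.0466, 0.2985]
orientation: [3.14, -0.106, 0.0]
contact_force: [1.2, 0.8, -0.8]
width: 0.0853
gripper_force: 0.0
```

```bash
python3 -c "
from h import *
to(.510,.328,.30,-3.8)"
```

```text
t 6.95 pos [0.6113 0.0466 0.2985] ang -3.88 w 0.0853 F [ 1.2  0.8 -0.8] TURN -0.08 SHIFT(after turn) [-0.1197 -0.274  -0.0015] tilt [ 0.  0. -1.]
```

Request:
{"name": "send_rows", "arguments": {
  "deltas": [
    [-0.015,-0.034,0,0],
    [-0.015,-0.034,0,0],
    [-0.015,-0.034,0,0],
    [-0.015,-0.034,0,0],
    [-0.015,-0.034,0,0],
    [-0.015,-0.034,0,0],
    [-0.015,-0.034,0,0],
    [-0.015,-0.034,0,0],
    [0,0,0,0],
    [0,0,0,0],
    [0,0,0,0]
  ]
}}

```text
time: 8.05
tool_pos: [0.511, 0.3249, 0.2962]
orientation: [3.139, -0.108, 0.0]
contact_force: [-0.3, -0.7, -0.3]
width: 0.085
gripper_force: 0.0
```

Run:
```python
from h import *
import pickle
to(.510,.328,.182,-3.8)
m=camera_model("wrist"); im=read_camera("wrist"); cv2.imwrite("pics/w2.png",im[:,:,::-1])
pickle.dump(m,open("w2.pkl","wb"))
```

```text
t 8.05 pos [0.511  0.3249 0.2962] ang -3.96 w 0.085 F [-0.3 -0.7 -0.3] TURN -0.16 SHIFT(after turn) [-0.0012 -0.003   0.1142] tilt [ 0.     0.001 -1.   ]
```

View pics/w2.png

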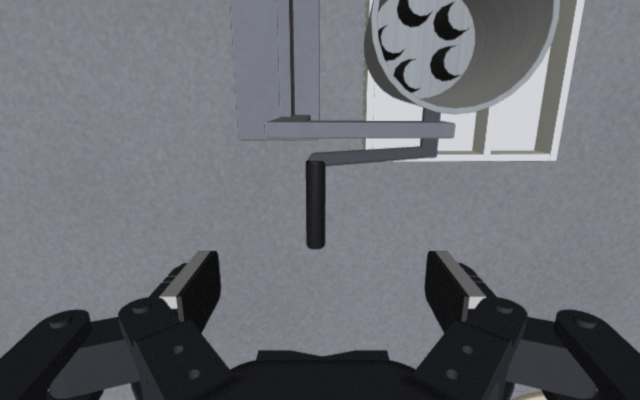

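Wrist view: grip from (316,161) to (316,248), stand arm tip (455,130), arm rear (268,130), tray near-narrow corner (556,160), wide outer wall at u≈367, rim left edge u≈366. Five stoppers are in the pot.

Run:
```python
from h import *
import pickle; m=pickle.load(open("w2.pkl","rb"))
r=lambda u,v,z:ray("w",(u,v),z,m)[:2]
a,b=r(316,161,.202),r(316,248,.202); print("grip",a,b,(a+b)/2,np.linalg.norm(a-b))
f,k=r(455,122,.175),r(266,122,.175); print("arm tip/rear inner",f,k,np.linalg.norm(f-k),np.degrees(np.arctan2(*(k-f)[::-1])))
f2,k2=r(455,137.5,.175),r(266,138,.175); print("outer",f2,k2,np.linalg.norm(f2-f))
th=np.arctan2(*((k-f)+(k2-f2))[::-1]); X=np.array([np.cos(th),np.sin(th)]);Y=np.array([-X[1],X[0]])
o1=(f+f2)/2+.015*X-.07*Y; o2=(a+b)/2-.091*X-.12*Y; print("stand from arm",o1,"from grip",o2,np.degrees(th))
c=r(557,160,.04); e=r(585,0,.04); w=r(367,153,.04)
print("tray narrow-near",c,"wide near",w,"angle narrow edge",np.degrees(np.arctan2(*(c-e)[::-1])))
T=lambda p:np.array([(p-o1)@X,(p-o1)@Y]); print("in stand frame",T(c),T(w))
```

```text
grip [0.54063975 0.3271881 ] [0.47540916 0.33200509] [0.50802445 0.32959659] 0.06540820097765779
arm tip/rear inner [0.55845938 0.22162243] [0.56822573 0.36327803] 0.14199186840548392 86.05602340871623
outer [0.54687548 0.2212311 ] [0.55638643 0.36461521] 0.011590504747235084
stand from arm [0.62352003 0.23166925] from grip [0.62161064 0.23070687] 86.1309664373024
tray narrow-near [0.49568532 0.0507146 ] wide near [0.51917982 0.27211542] angle narrow edge 176.53548813023778
in stand frame [-0.18916803  0.11533326] [0.03331352 0.10683156]
```

Request:
{"name": "send_rows", "arguments": {
  "deltas": [
    [-0.003,-0.0045,0.02,0],
    [0,0,0.02,0],
    [0,0,0.02,0],
    [0,0,0.02,0],
    [0,0,0.02,0],
    [0,0,0.018,0],
    [0,0,0,0]
  ],
  "gripper": -0.1
}}

```text
time: 8.8
tool_pos: [0.5074, 0.3289, 0.1762]
orientation: [3.137, -0.109, -0.004]
contact_force: [-0.5, -0.6, 0.0]
width: 0.0469
gripper_force: 0.0
```

Request:
{"name": "send_rows", "arguments": {
  "deltas": [
    [0,0,0,0],
    [0,0,0,0],
    [0,0,0,0],
    [0,0,0,0]
  ],
  "gripper": 0.5,
  "force": 20
}}

```text
time: 9.2
tool_pos: [0.5081, 0.3311, 0.1791]
orientation: [-3.139, 0.106, -0.002]
contact_force: [-0.7, -0.3, 0.3]
width: 0.0214
gripper_force: 0.0
```

Run:
```python
from h import *
to(.508,.3296,.180,-3.9)
# arc rows: stand-frame path for n steps, direction -x stand = +tool y
a0=np.arctan2(42,91)
for n in(24,):
    A=np.linspace(0,2.27,n+1); x=.1*np.cos(a0+A); z=.1*np.sin(a0+A)
    print([[0,round(-dx,3),round(-dz,3),0] for dx,dz in zip(np.diff(x),np.diff(z))], x[[0,-1]],z[[0,-1]])
```

```text
t 9.2 pos [0.5081 0.3311 0.1791] ang -3.88 w 0.0214 F [-0.7 -0.3  0.3] TURN 0.02 SHIFT(after turn) [-0.      0.0015 -0.0009] tilt [ 0.001 -0.001 -1.   ]
[[0, np.float64(0.004), np.float64(-0.008), 0], [0, np.float64(0.005), np.float64(-0.008), 0], [0, np.float64(0.006), np.float64(-0.007), 0], [0, np.float64(0.007), np.float64(-0.007), 0], [0, np.float64(0.007), np.float64(-0.006), 0], [0, np.float64(0.008), np.float64(-0.005), 0], [0, np.float64(0.008), np.float64(-0.005), 0], [0, np.float64(0.009), np.float64(-0.004), 0], [0, np.float64(0.009), np.float64(-0.003), 0], [0, np.float64(0.009), np.float64(-0.002), 0], [0, np.float64(0.009), np.float64(-0.001), 0], [0, np.float64(0.009), np.float64(-0.0), 0], [0, np.float64(0.009), np.float64(0.0), 0], [0, np.float64(0.009), np.float64(0.001), 0], [0, np.float64(0.009), np.float64(0.002), 0], [0, np.float64(0.009), np.float64(0.003), 0], [0, np.float64(0.009), np.float64(0.004), 0], [0, np.float64(0.008), np.float64(0.005), 0], [0, np.float64(0.008), np.float64(0.005), 0], [0, np.float64(0.007), np.float64(0.006), 0], [0, np.float64(0.007), np.float64(0.007), 0], [0, np.float64(0.006), np.float64(0.007), 0], [0, np.float64(0.005), np.float64(0.008), 0], [0, np.float64(0.004), np.float64(0.008), 0]] [ 0.09079594 -0.09050986] [0.04190582 0.04252018]
```

Request:
{"name": "send_rows", "arguments": {
  "deltas": [
    [0,0.005,-0.008,0],
    [0,0.005,-0.008,0],
    [0,0.006,-0.007,0],
    [0,0.007,-0.007,0],
    [0,0.007,-0.006,0],
    [0,0.008,-0.005,0],
    [0,0.008,-0.005,0],
    [0,0.009,-0.004,0],
    [0,0.009,-0.003,0],
    [0,0.009,-0.002,0],
    [0,0.009,-0.001,0],
    [0,0.009,0,0]
  ]
}}

```text
time: 10.4
tool_pos: [0.5015, 0.2392, 0.2343]
orientation: [3.14, -0.107, -0.0]
contact_force: [0.5, 2.0, 0.8]
width: 0.0211
gripper_force: 1.5
```

Request:
{"name": "send_rows", "arguments": {
  "deltas": [
    [0,0.0045,0,0],
    [0,0.0045,0,0],
    [0,0.0045,0.0005,0],
    [0,0.0045,0.0005,0],
    [0,0.0045,0.001,0],
    [0,0.0045,0.001,0],
    [0,0.0045,0.0015,0],
    [0,0.0045,0.0015,0],
    [0,0.0045,0.002,0],
    [0,0.0045,0.002,0],
    [0,0.004,0.0025,0],
    [0,0.004,0.0025,0]
  ]
}}

```text
time: 11.6
tool_pos: [0.4981, 0.187, 0.219]
orientation: [3.14, -0.106, -0.0]
contact_force: [0.2, 1.8, 1.6]
width: 0.0216
gripper_force: 1.2
```

Request:
{"name": "send_rows", "arguments": {
  "deltas": [
    [0,0.004,0.0025,0],
    [0,0.004,0.0025,0],
    [0,0.0035,0.003,0],
    [0,0.0035,0.003,0],
    [0,0.0035,0.0035,0],
    [0,0.0035,0.0035,0],
    [0,0.003,0.0035,0],
    [0,0.003,0.0035,0],
    [0,0.0025,0.004,0],
    [0,0.0025,0.004,0],
    [0,0.002,0.004,0],
    [0,0.002,0.004,0]
  ]
}}

```text
time: 12.8
tool_pos: [0.4956, 0.1502, 0.1779]
orientation: [3.14, -0.106, -0.0]
contact_force: [-0.1, 1.6, 1.0]
width: 0.0213
gripper_force: 1.1
```

Run:
```python
from h import *
o=np.array([.6225,.231]);th=np.radians(86.1);X=np.array([np.cos(th),np.sin(th)]);Y=np.array([-X[1],X[0]])
p=o-.091*X+.12*Y
to(*p,.180,-3.9)
```

```text
t 12.8 pos [0.4956 0.1502 0.1779] ang -3.88 w 0.0213 F [-0.1  1.6  1. ] TURN 0.02 SHIFT(after turn) [ 0.0011  0.0018 -0.0021] tilt [-0.  0. -1.]
```

Request:
{"name": "send_rows", "arguments": {
  "deltas": [
    [0,0.002,0.002,0],
    [0,0.002,0,0],
    [0,0.002,0,0],
    [0,0.001,0,0],
    [0,0,0,0],
    [0,0,0,0],
    [0,0,0,0],
    [0,0,0,0]
  ]
}}

```text
time: 13.6
tool_pos: [0.4956, 0.1484, 0.1757]
orientation: [-3.135, 0.099, -0.002]
contact_force: [3.1, 20.3, -11.4]
width: 0.0213
gripper_force: 10.3
```

Run:
```python
from h import *
to(.4956,.1502,.178,-3.9)
a=read_camera("scene")[95:245,300:460,::-1]; b=read_camera("side")[210:400,130:320,::-1]
z=lambda a:cv2.resize(a,(400,int(400*a.shape[0]/a.shape[1])),interpolation=cv2.INTER_CUBIC)
a,b=z(a),z(b); h=min(len(a),len(b)); cv2.imwrite("pics/c5.png",np.hstack([a[:h],b[:h]]))
```

```text
t 13.6 pos [0.4956 0.1484 0.1757] ang -3.62 w 0.0213 F [  3.1  20.3 -11.4] TURN 0.28 SHIFT(after turn) [-0.0001 -0.0018 -0.0023] tilt [ 0.001 -0.005 -1.   ]
```

View pics/c5.png

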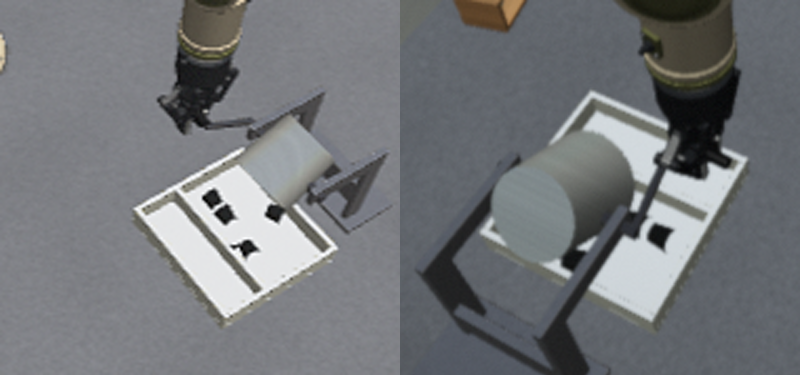

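Pot at its end stop (20 N), four stoppers visible in the wide bay, the fifth probably hidden beneath the pot. Now tipping back.

Request:
{"name": "send_rows", "arguments": {
  "deltas": [
    [0,-0.004,-0.001,0],
    [0,-0.003,-0.001,0],
    [0,-0.004,-0.008,0],
    [0,-0.005,-0.008,0],
    [0,-0.006,-0.007,0],
    [0,-0.007,-0.007,0],
    [0,-0.007,-0.006,0],
    [0,-0.008,-0.005,0],
    [0,-0.008,-0.005,0],
    [0,-0.009,-0.004,0],
    [0,-0.009,-0.003,0],
    [0,-0.009,-0.002,0]
  ]
}}

```text
time: 14.9
tool_pos: [0.5005, 0.2233, 0.2336]
orientation: [-3.139, 0.106, -0.0]
contact_force: [-0.3, -2.0, 1.3]
width: 0.0212
gripper_force: 0.9
```

Request:
{"name": "send_rows", "arguments": {
  "deltas": [
    [0,-0.009,-0.001,0],
    [0,-0.009,0,0],
    [0,-0.009,0,0],
    [0,-0.009,0.001,0],
    [0,-0.009,0.002,0],
    [0,-0.009,0.003,0],
    [0,-0.009,0.004,0],
    [0,-0.008,0.005,0],
    [0,-0.008,0.005,0],
    [0,-0.007,0.006,0],
    [0,-0.007,0.007,0],
    [0,-0.006,0.007,0]
  ]
}}

```text
time: 16.1
tool_pos: [0.5071, 0.3215, 0.1935]
orientation: [3.14, -0.106, -0.0]
contact_force: [0.0, -2.0, 0.1]
width: 0.0211
gripper_force: 0.8
```

Run:
```python
from h import *
to(.508,.3296,.180,-3.9)
```

```text
t 16.1 pos [0.5071 0.3215 0.1935] ang -3.88 w 0.0211 F [ 0.  -2.   0.1] TURN 0.02 SHIFT(after turn) [ 0.0003 -0.0081  0.0135] tilt [-0.  0. -1.]
```

Request:
{"name": "send_rows", "arguments": {
  "deltas": [
    [0,-0.005,0.007,0],
    [0,-0.004,0.006,0],
    [0,-0.003,0.002,0],
    [0,-0.002,0,0],
    [0,-0.002,0,0],
    [0,-0.002,0,0],
    [0,0,0,0],
    [0,0,0,0]
  ]
}}

```text
time: 16.9
tool_pos: [0.5077, 0.3325, 0.1771]
orientation: [3.13, -0.112, -0.007]
contact_force: [1.7, -16.6, -8.0]
width: 0.0213
gripper_force: 8.1
```

Request:
{"name": "send_rows", "arguments": {
  "deltas": [
    [0,0.003,0,0],
    [0,0.003,0,0],
    [0,0,0,0],
    [0,0,-0.02,0],
    [0,0,-0.03,0],
    [0,0,-0.04,0],
    [0,0,-0.04,0],
    [0,0,0,0]
  ],
  "gripper": 0
}}

```text
time: 17.7
tool_pos: [0.51, 0.335, 0.3152]
orientation: [-3.133, 0.105, -0.012]
contact_force: [1.2, -0.0, -0.6]
width: 0.0428
gripper_force: 0.0
```

Run:
```python
from h import *
to(.510,-.3065,.15,-11.3)
a=read_camera("scene")[95:245,310:470,::-1]; b=read_camera("side")[210:400,130:320,::-1]
z=lambda a:cv2.resize(a,(400,int(400*a.shape[0]/a.shape[1])),interpolation=cv2.INTER_CUBIC)
a,b=z(a),z(b); h=min(len(a),len(b)); cv2.imwrite("pics/c6.png",np.hstack([a[:h],b[:h]]))
```

```text
t 17.7 pos [0.51   0.335  0.3152] ang -3.85 w 0.0428 F [ 1.2 -0.  -0.6] TURN 7.45 SHIFT(after turn) [0.1257 0.6291 0.1652] tilt [ 0.007 -0.007 -1.   ]
```

View pics/c6.png

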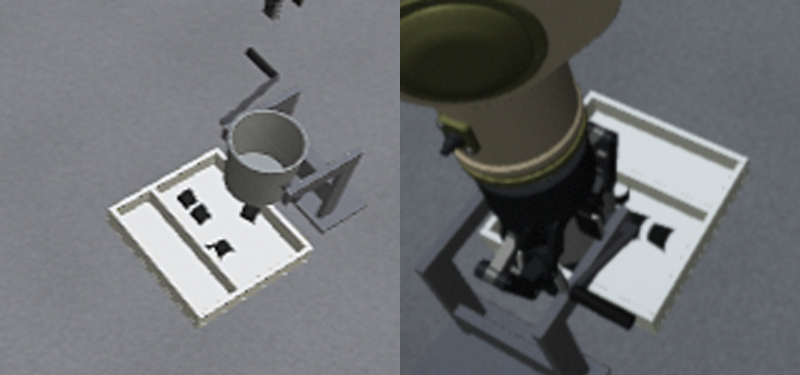

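Pot stands upright and looks empty; dark stoppers lie in the wide bay at about (188,198),(201,213),(249,212),(220,247) in the left crop. I pass the wrist camera over the pot to check that it is empty.

Request:
{"name": "send_rows", "arguments": {
  "deltas": [
    [0.022,0.024,0,0],
    [0.022,0.024,0,0],
    [0.022,0.024,0,0],
    [0.022,0.024,0,0],
    [0,0,0,0],
    [0,0,0,0]
  ]
}}

```text
time: 18.4
tool_pos: [0.589, 0.2307, 0.3078]
orientation: [3.139, -0.109, -0.003]
contact_force: [0.0, 0.4, -0.4]
width: 0.0425
gripper_force: 0.0
```

```bash
cat > blobs.py <<'E'
from h import *
def blobs(im,lo=60):
    g=im.max(2); n,l,st,c=cv2.connectedComponentsWithStats((g<lo).astype(np.uint8))
    return [(np.round(c[i],0).tolist(),int(st[i,4]),st[i,:4].tolist()) for i in range(1,n) if st[i,4]>40]
E
python3 - <<'E'
from blobs import *
to(.510,-.3065,.15,-11.3)
m=camera_model("wrist"); im=read_camera("wrist"); cv2.imwrite("pics/w3.png",im[:,:,::-1])
o=np.array([.6225,.231]);t=np.linspace(0,6.28,9)[:-1]
print("bottom",np.round(proj("w",np.c_[o[0]+.045*np.cos(t),o[1]+.045*np.sin(t),0*t+.115],m)).astype(int).tolist())
print("rim",np.round(proj("w",np.c_[o[0]+.053*np.cos(t),o[1]+.053*np.sin(t),0*t+.21],m)).astype(int).tolist())
for b in blobs(im): print(b)
E
```

```text
t 18.4 pos [0.589  0.2307 0.3078] ang -3.96 w 0.0425 F [ 0.   0.4 -0.4] TURN 7.34 SHIFT(after turn) [0.0278 0.5422 0.1578] tilt [-0.002  0.001 -1.   ]
bottom [[316, 91], [283, 108], [273, 143], [290, 174], [323, 185], [354, 170], [366, 137], [351, 103]]
rim [[313, 75], [259, 103], [243, 159], [271, 209], [323, 225], [373, 202], [394, 149], [370, 95]]
([217.0, 105.0], 1958, [161, 62, 150, 128])
([384.0, 91.0], 125, [373, 85, 19, 16])
([229.0, 199.0], 203, [213, 183, 30, 30])
([266.0, 279.0], 974, [255, 240, 20, 91])
([379.0, 280.0], 980, [371, 240, 20, 91])
([243.0, 256.0], 119, [235, 251, 16, 11])
([402.0, 257.0], 107, [395, 251, 15, 11])
([321.0, 354.0], 41550, [0, 263, 640, 137])
```

Run:
```python
import cv2,numpy as np
g=cv2.imread("pics/w3.png").max(2); m=np.zeros_like(g); cv2.ellipse(m,(319,138),(44,45),0,0,360,1,-1)
v=g[m>0]; print(v.min(),np.percentile(v,[1,5,50]),(v<80).sum())
m[:]=0; cv2.ellipse(m,(319,149),(73,73),0,0,360,1,-1); v=g[m>0]; print((v<60).sum(),v.min())
```

```text
160 [162. 164. 168.] 0
0 64
```

Request:
{"name": "send_rows", "arguments": {
  "deltas": [
    [0,0,0,3.7],
    [0,0,0,3.7],
    [0.002,0.036,0,0],
    [0.002,0.036,0,0],
    [0.002,0.036,0,0],
    [0.002,0.036,0,0],
    [0.002,0.036,0,0],
    [0.002,0.036,0,0],
    [0.002,0.036,0,0],
    [0.002,0.036,0,0],
    [0.002,0.036,0,0],
    [0.002,0.036,0,0]
  ]
}}

```text
time: 19.65
tool_pos: [0.5381, -0.1252, 0.3089]
orientation: [-3.126, 0.304, 0.001]
contact_force: [0.7, 0.4, -0.3]
width: 0.0429
gripper_force: 0.0
```

Request:
{"name": "send_rows", "arguments": {
  "deltas": [
    [0.002,0.036,0.03,0],
    [0.002,0.036,0.03,0],
    [0.002,0.036,0.03,0],
    [0.002,0.036,0.03,0],
    [0,0.036,0.03,0],
    [0,0,0,0],
    [0,0,0,0],
    [0,0,0,0]
  ]
}}

```text
time: 20.45
tool_pos: [0.5121, -0.302, 0.1595]
orientation: [-3.126, 0.305, -0.001]
contact_force: [0.1, 0.2, 0.1]
width: 0.0426
gripper_force: 0.0
```

Run:
```python
from blobs import *
to(.510,-.3065,.15,-11.3)
m=camera_model("wrist"); im=read_camera("wrist"); cv2.imwrite("pics/w4.png",im[:,:,::-1])
h=cv2.cvtColor(im,cv2.COLOR_RGB2HSV); w=((h[...,1]>110)&(h[...,2]>60)).astype(np.uint8)
n,l,st,c=cv2.connectedComponentsWithStats(w)
for i in range(1,n):
    if st[i,4]>150:
        ys,xs=np.nonzero(l==i); (cx,cy),(a,b),ang=r=cv2.minAreaRect(np.c_[xs,ys].astype(np.float32))
        P=[ray("w",p,.012,m)[:2] for p in cv2.boxPoints(r)]
        print(st[i].tolist(),np.round(P,4).tolist(), im[ys,xs].mean(0).round())
```

```text
t 20.45 pos [ 0.5121 -0.302   0.1595] ang -11.15 w 0.0426 F [0.1 0.2 0.1] TURN 0.15 SHIFT(after turn) [-0.0011  0.0049  0.0095] tilt [ 0.    -0.001 -1.   ]
[427, 0, 37, 49, 214] [[0.6337, -0.3982], [0.6379, -0.4081], [0.5992, -0.4309], [0.5946, -0.4208]] [72. 47. 25.]
[456, 0, 108, 35, 2668] [[0.6332, -0.4285], [0.6176, -0.5078], [0.5936, -0.5076], [0.6096, -0.4264]] [107.  68.  26.]
[319, 152, 19, 126, 2087] [[0.4256, -0.2811], [0.5404, -0.3053], [0.5374, -0.3194], [0.4223, -0.2968]] [152. 107.  63.]
[445, 366, 21, 21, 276] [[0.292, -0.382], [0.3028, -0.3953], [0.2832, -0.4063], [0.2719, -0.393]] [135.  94.  55.]
```

Request:
{"name": "send_rows", "arguments": {
  "deltas": [
    [-0.001,0.005,0.02,0.3],
    [0,0,0.03,0],
    [0,0,0.03,0],
    [0,0,0.03,0],
    [0,0,0.02,0],
    [0,0,0.015,0],
    [0,0,0.01,0],
    [0,0,0,0],
    [0,0,0,0]
  ]
}}

```text
time: 21.4
tool_pos: [0.5096, -0.3085, 0.005]
orientation: [3.125, -0.316, 0.001]
contact_force: [-0.2, 0.2, 0.0]
width: 0.0428
gripper_force: 0.0
```

Request:
{"name": "send_rows", "arguments": {
  "deltas": [
    [0,0,0,0],
    [0,0,0,0],
    [0,0,0,0],
    [0,0,0,0],
    [0,0,0,0],
    [0,0,0,0]
  ],
  "gripper": 1,
  "force": 50
}}

```text
time: 22.0
tool_pos: [0.5096, -0.3088, 0.0054]
orientation: [3.125, -0.317, 0.002]
contact_force: [-0.8, 1.0, 6.4]
width: 0.014
gripper_force: 49.0
```

Request:
{"name": "send_rows", "arguments": {
  "deltas": [
    [0,0,-0.01,0],
    [0,0,-0.02,0],
    [0,0,-0.04,0],
    [0,0,-0.04,0],
    [0,0,-0.04,0],
    [0,0,0,0],
    [0,0,0,0]
  ]
}}

```text
time: 22.7
tool_pos: [0.5095, -0.3086, 0.1559]
orientation: [3.125, -0.317, 0.004]
contact_force: [0.5, -0.6, -1.4]
width: 0.0142
gripper_force: 49.1
```

Run:
```python
from blobs import *
# tray narrow bay in world: narrow-near outer corner stand (-.189,.115)->centre of tray stand x -.077
o=np.array([.6225,.231]);th=np.radians(86.1);X=np.array([np.cos(th),np.sin(th)]);Y=np.array([-X[1],X[0]])
p=o+(-.077-.069)*X; print("narrow bay est",p)
to(*p,.15,-3.9)
# fresh tray estimate: scene/side top corners via white mask
for n in("scene","side"):
    im=read_camera(n); h=cv2.cvtColor(im,cv2.COLOR_RGB2HSV)
    print(n,np.round(proj(n,np.r_[p,.006])))
```

```text
narrow bay est [0.61256977 0.0853381 ]
t 22.7 pos [ 0.5095 -0.3086  0.1559] ang -11.58 w 0.0142 F [ 0.5 -0.6 -1.4] TURN -7.68 SHIFT(after turn) [ 0.076  -0.4     0.0059] tilt [ 0.003  0.    -1.   ]
scene [[378. 198.]]
side [[250. 286.]]
```

Request:
{"name": "send_rows", "arguments": {
  "deltas": [
    [0,0,0,-4],
    [0,0,0,-3.9],
    [0.0077,-0.04,0,0],
    [0.0077,-0.04,0,0],
    [0.0077,-0.04,0,0],
    [0.0077,-0.04,0,0],
    [0.0077,-0.04,0,0],
    [0.0077,-0.04,0,0],
    [0.0077,-0.04,0,0],
    [0.0077,-0.04,0,0],
    [0.0077,-0.04,0,0],
    [0.0077,-0.04,0,0]
  ]
}}

```text
time: 24.0
tool_pos: [0.611, 0.0872, 0.1526]
orientation: [3.139, -0.101, -0.005]
contact_force: [0.2, -0.2, -0.4]
width: 0.0143
gripper_force: 49.1
```

Request:
{"name": "send_rows", "arguments": {
  "deltas": [
    [0,0,0,0],
    [0,0,0,0],
    [0,0,0,0]
  ]
}}

```text
time: 24.3
tool_pos: [0.6109, 0.0843, 0.1532]
orientation: [3.139, -0.103, -0.003]
contact_force: [-0.9, -0.7, -0.9]
width: 0.0141
gripper_force: 49.1
```

Run:
```python
from blobs import *
import pickle
to(.614,.0865,.012,-3.7)
m=camera_model("wrist"); im=read_camera("wrist"); cv2.imwrite("pics/w5.png",im[:,:,::-1]); pickle.dump(m,open("w5.pkl","wb"))
```

```text
t 24.3 pos [0.6109 0.0843 0.1532] ang -3.75 w 0.0141 F [-0.9 -0.7 -0.9] TURN -0.05 SHIFT(after turn) [ 0.003  -0.0024  0.1412] tilt [-0.002  0.001 -1.   ]
```

View pics/w5.png

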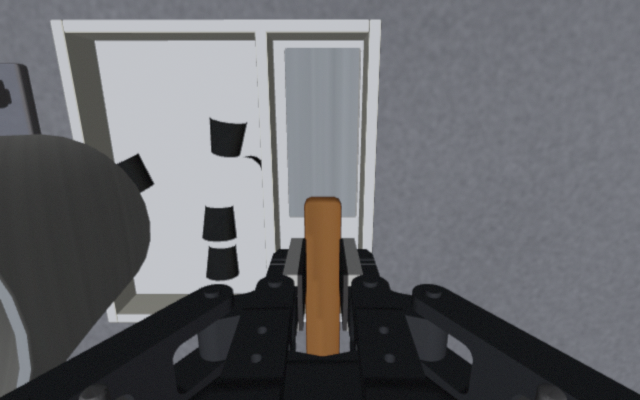

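Five stoppers are in the wide bay at (228,135), (253,162), (219,223), (222,262), (135,173). The spatula hangs over the narrow bay, whose outer wall's outer edge runs (381,20)–(373,250) and whose divider's near edge is at about (269,35).

Run:
```python
from h import *
import pickle; m=pickle.load(open("w5.pkl","rb"))
r=lambda u,v:ray("w",(u,v),.04,m)[:2]
a,b=r(381,20),r(373,250); d=(b-a)/np.linalg.norm(b-a); print(a,b,"axis",np.degrees(np.arctan2(*(a-b)[::-1])))
n=np.array([d[1],-d[0]]); n=n if n[1]>0 else -n
c=a+d*.118+n*.043; print("narrow centre",c,"wide corner",r(54,20),np.linalg.norm(a-r(54,20)), "divider",n@(r(269,35)-a))
to(*c,.012,-3.7)
```

```text
[0.73013199 0.03659437] [0.56185542 0.04630288] axis -3.3019507643540553
narrow centre [0.6148046  0.08631955] wide corner [0.74446789 0.25689973] 0.22077131483047674 divider 0.0761132805331396
t 24.35 pos [0.611  0.084  0.1535] ang -3.79 w 0.0142 F [-0.2 -0.4 -0.3] TURN -0.09 SHIFT(after turn) [ 0.0036 -0.0026  0.1415] tilt [-0.002  0.001 -1.   ]
```

Request:
{"name": "send_rows", "arguments": {
  "deltas": [
    [0.002,-0.0025,0.02,-0.4],
    [0,0,0.03,0],
    [0,0,0.03,0],
    [0,0,0.02,0],
    [0,0,0.015,0],
    [0,0,0.012,0],
    [0,0,0.008,0],
    [0,0,0.0065,0],
    [0,0,0,0],
    [0,0,0,0]
  ]
}}

```text
time: 25.35
tool_pos: [0.6141, 0.0881, 0.0132]
orientation: [-3.14, 0.09, -0.001]
contact_force: [0.8, -0.3, -1.2]
width: 0.0142
gripper_force: 49.1
```

Request:
{"name": "send_rows", "arguments": {
  "deltas": [
    [0,0,0,0],
    [0,0,0,0],
    [0,0,0,0],
    [0,0,0,0],
    [0,0,-0.01,0],
    [0,0,-0.02,0],
    [0,0,-0.03,0],
    [0,0,-0.04,0],
    [0,0,-0.05,0],
    [0,0,0,0],
    [0,0,0,0],
    [0,0,0,0]
  ],
  "gripper": 0.3
}}

```text
time: 26.55
tool_pos: [0.6132, 0.0882, 0.1624]
orientation: [-3.14, 0.089, 0.001]
contact_force: [0.3, -0.3, -1.5]
width: 0.0301
gripper_force: 0.0
```

Run:
```python
from blobs import *
m=camera_model("wrist"); im=read_camera("wrist"); cv2.imwrite("pics/w6.png",im[:,:,::-1])
to(.614,.086,.16,-3.4)
h=cv2.cvtColor(im,cv2.COLOR_RGB2HSV); w=((h[...,1]>110)&(h[...,2]>60)).astype(np.uint8)
n,l,st,c=cv2.connectedComponentsWithStats(w)
for i in range(1,n):
    if st[i,4]>150:
        ys,xs=np.nonzero(l==i); r=cv2.minAreaRect(np.c_[xs,ys].astype(np.float32))
        print(st[i].tolist(),np.round([ray("w",p,.018,m)[:2] for p in cv2.boxPoints(r)],4).tolist())
for b in blobs(im): print(b)
```

```text
t 26.6 pos [0.613  0.0881 0.1618] ang -3.27 w 0.0299 F [0.3 1.5 0.5] TURN 0.13 SHIFT(after turn) [0.0011 0.002  0.0018] tilt [-0.002  0.    -1.   ]
[314, 150, 17, 127, 2058] [[0.6437, 0.0934], [0.643, 0.08], [0.5265, 0.0859], [0.5273, 0.1007]]
([45.0, 100.0], 431, [35, 66, 20, 69])
([17.0, 96.0], 967, [0, 81, 37, 29])
([235.0, 139.0], 932, [220, 121, 34, 36])
([1.0, 133.0], 45, [0, 123, 5, 17])
([255.0, 316.0], 67540, [0, 153, 640, 247])
([227.0, 222.0], 881, [211, 206, 32, 32])
([229.0, 261.0], 810, [214, 244, 31, 32])
([259.0, 258.0], 168, [251, 250, 17, 15])
```

```bash
python3 -c "
from workcell import order; print(order.job_done())"
```

```text
the job is handed in; nothing more can be done
None
```

I handed the job in at about 26.6 s: the tray is under the pot with all five stoppers in its wide bay, the pot is back against its upright stop, and the spatula lies lengthwise in the narrow bay; the arm never went near the cork ring, bottle or beaker.

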